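# Snap the dust cap onto a ball-lock stud and keep it pressed

### The job

Fit the loose slim dust cap over the bare steel stud of the jig base and press it straight down until it clicks home past the stud's balls. Keep pressing firmly after the click so that the rubber seal under the cap stays squeezed, and finish like that: the program ends while the gripper is still pressing the cap down. Leave the wide cap and everything else where it is.

Things in the scene. Friction and masses are not known exactly. Their poses are not given: they have to be found in the camera images.
- cap: the slim dust cap: grey ribbed plastic, 36 mm across, 42 mm tall, about 40 g, flat closed top, standing mouth down on the table. Origin at the centre of its mouth (underside), z up through its top. The mouth is a lip 4 mm high of 22.4 mm bore; above it the inside is 29 mm wide, 37 mm deep from the mouth. Round: grip it anywhere on its side
- wide_cap: a second, wider grey cap, 58 mm across and 36 mm tall, for another job: leave it. Origin at the centre of its underside. The two caps may stand in either place
- stud_base: the jig base with the bare stud, fixed to the table: plywood block 100 x 100 x 24 mm, on it a steel flange 60 mm across and 4 mm thick, an upright steel stud 20 mm across with a tapered tip in the middle, and a black rubber seal ring (39 mm across, 8 mm high) round the stud's foot, its top 36 mm above the table. Origin at the centre of the block's underside, z up along the stud
- balls (a point): point on the stud's axis 45 mm above the table, level with the centres of three spring balls that stand 3 mm out of its side. The cap's mouth meets them about 50 mm above the table; pushed down with 10 to 15 N the lip slips past them, the force drops, the balls even pull the cap down (click, mouth at about 38 mm), then the force rises as the mouth squeezes the seal
- stud_top (a point): the centre of the stud's tip, 64 mm above the table, on the stud's axis
- seal (a joint): how far the rubber seal under the cap is squeezed, in m: 0 free, 0.004 at its stop; it pushes back with 3 N per mm
- capped_base: a second jig base like the first, fixed to the table, whose stud already wears its cap (fixed; top 78 mm above the table). Origin at the centre of the block's underside. The two bases may stand in either place
- pencil: a pencil lying on the table, 175 mm long; a bystander
- tape_roll: a roll of masking tape lying flat, 96 mm across, 24 mm high, fixed to the table; a bystander
- offcut: a wood offcut lying flat, 45 x 140 x 14 mm; a bystander
- dowels: a bundle of dowels, 166 mm long, 20 mm high, fixed to the table; a bystander
- pliers: a pair of pliers lying flat, 162 mm long, 13 mm high, fixed to the table; a bystander
Things that resemble listed ones, but are neither listed nor needed, are in the scene too. What is shaped like the cap but blue or yellow is not meant.

How it is judged (in metres and radians):
On the way, in this order (a step that is already met when the one before it is completed fails the run):
1. the slim cap is held upright over the stud, its mouth still above the balls (horizontal distance between cap and stud_top below 0.006 m and z of cap in the frame of stud_base above 0.047 m and angle between cap's own z axis and vertical below 0.2 rad), for 0.1 s.
2. the cap has clicked home past the balls (horizontal distance between cap and stud_top below 0.004 m and z of cap in the frame of stud_base below 0.0385 m), for 0.2 s.
At the end, for the whole second after the job is handed in: the slim cap sits upright (0.12 rad) and centred (4 mm) on the bare stud, its mouth less than 35.5 mm above the table, and the fingers still bear on it (over 2 N) and press it down, squeezing the seal by more than 1.2 mm (about 4 N) (horizontal distance between cap and stud_top below 0.004 m and z of cap in the frame of stud_base below 0.0355 m and angle between cap's own z axis and vertical below 0.12 rad and value of joint seal above 0.0012 m and contact force between the fingers and cap above 2 N); the arm keeps its last pose, push and grip.
It fails at once if the wide cap, the pencil or the offcut is pushed more than 30 mm from its place (distance of any of wide_cap, pencil, offcut from where it was at the start of the episode above 0.03 m).
It also fails if it takes over 38 s, if anything falls off the work surface, if the arm or the gripper's body presses on something with over 40 N, if the wrist force passes 120 N, or if a joint passes its speed limit or range.

### The arm

A 6-joint arm with a two-finger parallel gripper is mounted at the origin on a cart in front of the work surface, level with it; the furniture and walls round the work are solid. World frame = base frame: x ahead of the robot, y to its left, z up, the work surface at z = 0. Lengths are in mm, angles in rad, forces in N, time in s.
With the tool pointing down it reaches from about 275 to 725 mm from the base axis. Payload 5.6 kg.
Tool frame: the origin (TCP) lies between the finger pads; the fingertips stand 11 mm ahead of it and the grasp point (between the pads) lies 8 mm behind it; z points along the fingers, y is the line along which they close (so a half turn about z gives the same grasp; the last joint's range is limited). The gripper opens to 85 mm and grips with 20 to 120 N. Pads are 22 mm wide; open, the fingers measure 114 mm over their backs; the gripper's body (76 mm by 85 mm) begins 54 mm behind the grasp point. The pads swing forward as they close: fully open they stand 13 mm farther back than shut.
Start: joints at [1.491, 0.255, 0.108, 0, -1.424, -0.285], TCP at [196.192, 513.811, 242.283] pointing down, gripper open.
Joint ranges: [-2.95, 2.95], [-1.21, 1.97], [-1.09, 1.5], [-2.87, 1.71], [-2.94, -0.07], [-3.05, 3.05]. Speed limits (rad/s): [2.57, 2.57, 3.14, 3.14, 3.14, 3.14].

### API

Orientations are given as a rotation vector (axis times angle).
In Python, from rig import move_to, movel, move_joints, move_gripper, dwell, inverse_kinematics, read_state, read_camera, calibration, MotionError, job_done gives the robot as it stands. Calls block until the motion is done:
- move_to(position, orientation): joint-space move of the TCP to a pose.
- movel(position, attitude=None, speed=150, until_force=None): straight line of the TCP; attitude=None keeps the orientation; speed is the mean speed in mm/s. With until_force (N) it stops when the force on the tool has changed by that much, and returns True; else False.
- move_joints(angles): joint-space move.
- move_gripper(opening, grip_force=None): opening from 0.0 (shut) to 1.0 (fully open); grip_force is the grip in N (None keeps the last); returns when the fingers have stopped.
- dwell(seconds).
- inverse_kinematics(position, orientation): joint angles nearest the present ones, or None.
- read_state(): the state.
- read_camera(name): name is "scene" or "top" or "wrist"; returns the picture (384x512x3 uint8, red, green, blue); there is no depth.
- calibration(name): a dict with "fx", "fy", "cx", "cy" (pixels), "dist" ([k1, k2, p1, p2, k3] as OpenCV has them; the pictures are not rectified), "extrinsics" (4x4, takes a point from camera to world coordinates); the wrist camera has in their place "hand_eye" (4x4, takes a point from camera to tool coordinates, whose origin is the TCP and whose axes are the flange's). Camera axes: x right, y down, z forward; pixel columns grow to the right and rows downward; lengths in mm; the calibration is good to about 2 mm. A picture is of the moment at which its call begins: read the wrist's pose just before it. calibration takes no time and is no camera call.
A pose or a line that the arm cannot do raises MotionError and nothing moves.
- job_done(): hands the job in; it is judged then, once.
The state is a dict: "t": time; "joint_positions": joint angles; "qd": joint speeds; "joint_torque": joint torques, N m; "eef_pos": TCP position; "orientation": TCP orientation; "force": force on the tool from outside, world axes, zero at the start; "moment": the same for the moment, N m; "finger_gap": opening from 0.0 (shut) to 1.0 (fully open); "gripper_force": force on a finger pad.
Only numpy, scipy, OpenCV 4.12 (cv2) and the standard library are available. Lean on these libraries where they do the work, as an engineer would, in place of code of your own. Each camera call takes 0.05 s, during which the arm holds its last target. There are 200 camera calls.

## Working session

There is one attempt and no reset: what is moved stays moved. The work goes in short steps, each a Python script; the robot and the scene stay as the last script left them, time stands still between calls to the robot, and variables do not carry over. Pictures are saved under pics/ and viewed, at most 10 in all, crops included, and the job is handed in when it is done.

```bash
mkdir -p pics; python3 - <<'E'
from rig import *
import cv2
for n in("top","scene"):
    cv2.imwrite(f"pics/{n}.png",read_camera(n)[:,:,::-1])
    c=calibration(n);print(n,c)
print(calibration("wrist"));s=read_state();print(s["t"],s["eef_pos"],s["orientation"])
E
```

```text
top {'fx': 403.6548833083977, 'fy': 403.6548833083977, 'cx': 257.2972892122391, 'cy': 200.9869497026276, 'dist': array([-0.10411162,  0.        ,  0.        ,  0.        ,  0.        ]), 'extrinsics': array([[-8.99932058e-03, -9.83176167e-01,  1.82438036e-01,
         3.43108439e+02],
       [-9.99950436e-01,  8.07114489e-03, -5.82947101e-03,
        -9.42719686e+01],
       [ 4.25891314e-03, -1.82481455e-01, -9.83200071e-01,
         1.08445797e+03],
       [ 0.00000000e+00,  0.00000000e+00,  0.00000000e+00,
         1.00000000e+00]])}
scene {'fx': 371.0251430748293, 'fy': 371.0251430748293, 'cx': 259.01467459049877, 'cy': 188.84857702237773, 'dist': array([-0.11584549,  0.        ,  0.        ,  0.        ,  0.        ]), 'extrinsics': array([[ 4.84352697e-01, -5.83316387e-01,  6.52031026e-01,
         1.94268374e+01],
       [-8.74870902e-01, -3.24502739e-01,  3.59581532e-01,
        -4.00953984e+02],
       [ 1.83605404e-03, -7.44607256e-01, -6.67500310e-01,
         6.41079237e+02],
       [ 0.00000000e+00,  0.00000000e+00,  0.00000000e+00,
         1.00000000e+00]])}
{'fx': 335.9248011801258, 'fy': 335.9248011801258, 'cx': 256.2909120063941, 'cy': 190.54026272815753, 'dist': array([-0.06483788,  0.        ,  0.        ,  0.        ,  0.        ]), 'hand_eye': array([[-1.05224858e-03, -9.65838479e-01, -2.59142675e-01,
         6.63400600e+01],
       [ 9.99999291e-01, -8.71698059e-04, -8.11631295e-04,
        -6.82817597e-01],
       [ 5.58010569e-04, -2.59143345e-01,  9.65838711e-01,
        -1.32512225e+02],
       [ 0.00000000e+00,  0.00000000e+00,  0.00000000e+00,
         1.00000000e+00]])}
0.1 [196.0248062  513.43178698 241.49478595] [ 3.08781815e+00 -5.69591977e-01 -3.56724140e-04]
```

View pics/top.png

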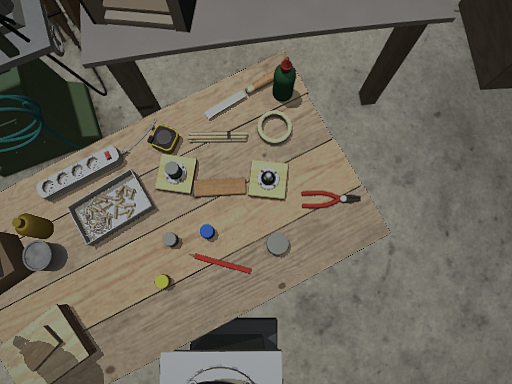

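View pics/scene.png

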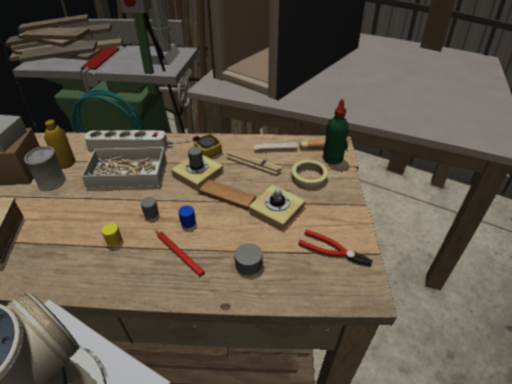

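Slim cap: top (171,240), scene (150,208). Bare stud: top (268,178), scene (278,200), with the capped base to its left. Next I'll triangulate roughly and look with the wrist camera.

```bash
cat >h.py <<'E'
from rig import *
import cv2, numpy as np
from scipy.spatial.transform import Rotation as R
def cam(n,st=None):
    c=calibration(n)
    if n=="wrist":
        T=np.eye(4);T[:3,:3]=R.from_rotvec(st["orientation"]).as_matrix();T[:3,3]=st["eef_pos"];c["extrinsics"]=T@c["hand_eye"]
    return c
def K(c): return np.array([[c["fx"],0,c["cx"]],[0,c["fy"],c["cy"]],[0,0,1]])
def ray(c,uv):
    p=cv2.undistortPoints(np.array([[uv]],float),K(c),c["dist"])[0,0]
    E=c["extrinsics"];return E[:3,3],E[:3,:3]@[p[0],p[1],1]
def onz(c,uv,z):
    o,d=ray(c,uv);return (o+d*(z-o[2])/d[2])[:2]
def down(a): # tool x at world angle a, z down
    return (R.from_euler("z",a)*R.from_rotvec([np.pi,0,0])).as_rotvec()
def snap(name):
    st=read_state();im=read_camera("wrist");cv2.imwrite(f"pics/{name}.png",im[:,:,::-1]);np.savez(f"pics/{name}.npz",p=st["eef_pos"],o=st["orientation"]);print(st["t"],st["eef_pos"]);return st
def load(name):
    z=np.load(f"pics/{name}.npz");return cam("wrist",dict(eef_pos=z["p"],orientation=z["o"])),cv2.imread(f"pics/{name}.png")
E
python3 - <<'E'
from h import *
t,s=cam("top"),cam("scene")
for n,a,b,z in [("cap",(171,240),(150,208),21),("stud",(268,178),(278,200),50),("wide",(277,244),(249,260),18),("blue",(207,232),(187,216),21),("capped",(175,171),(196,160),60),("off",(220,187),(228,193),14)]:
    print(n,onz(t,a,z),onz(s,b,z))
for x,y in [(190,150),(310,-120)]:
  for a in (0,.785,1.57,-.785,-1.57,3.14):
    for z in (30,200): print(x,y,a,z,np.round(inverse_kinematics([x,y,z],down(a)),2) if inverse_kinematics([x,y,z],down(a)) is not None else None)
E
```

```text
cap [437.36388138 128.62050407] [438.52746439 127.50602304]
stud [ 596.44643772 -129.16904138] [ 584.36329796 -139.56879532]
wide [ 425.11040303 -151.55596448] [ 423.97749706 -154.48254756]
blue [458.06165502  33.27516998] [461.03725955  33.570168  ]
capped [615.13363442 115.22521542] [605.55010879 108.10135669]
off [5.81210329e+02 3.44174496e-01] [580.62975509  -2.86530288]
190 150 0 30 [ 1.36 -0.2  -0.96  0.   -0.81  0.21]
190 150 0 200 [ 1.36 -0.41 -0.6   0.   -1.38  0.21]
190 150 0.785 30 [ 1.36 -0.2  -0.96  0.   -0.81  1.  ]
190 150 0.785 200 [ 1.36 -0.41 -0.6   0.   -1.38  1.  ]
190 150 1.57 30 [ 1.36 -0.2  -0.96  0.   -0.81  1.78]
190 150 1.57 200 [ 1.36 -0.41 -0.6   0.   -1.38  1.78]
190 150 -0.785 30 [ 1.36 -0.2  -0.96  0.   -0.81 -0.57]
190 150 -0.785 200 [ 1.36 -0.41 -0.6   0.   -1.38 -0.57]
190 150 -1.57 30 [ 1.36 -0.2  -0.96 -0.   -0.81 -1.36]
190 150 -1.57 200 [ 1.36 -0.41 -0.6  -0.   -1.38 -1.36]
190 150 3.14 30 [ 1.36 -0.2  -0.96  0.   -0.81 -2.93]
190 150 3.14 200 [ 1.36 -0.41 -0.6   0.   -1.38 -2.93]
310 -120 0 30 [ 0.11  0.03 -0.77  0.   -0.77  1.46]
310 -120 0 200 [ 0.11 -0.18 -0.45  0.   -1.29  1.46]
310 -120 0.785 30 [ 0.11  0.03 -0.77 -0.   -0.77  2.24]
310 -120 0.785 200 [ 0.11 -0.18 -0.45 -0.   -1.29  2.24]
310 -120 1.57 30 [ 0.11  0.03 -0.77  0.   -0.77  3.03]
310 -120 1.57 200 [ 0.11 -0.18 -0.45  0.   -1.29  3.03]
310 -120 -0.785 30 [ 0.11  0.03 -0.77  0.   -0.77  0.67]
310 -120 -0.785 200 [ 0.11 -0.18 -0.45  0.   -1.29  0.67]
310 -120 -1.57 30 [ 0.11  0.03 -0.77  0.   -0.77 -0.11]
310 -120 -1.57 200 [ 0.11 -0.18 -0.45  0.   -1.29 -0.11]
310 -120 3.14 30 [ 0.11  0.03 -0.77 -0.   -0.77 -1.69]
310 -120 3.14 200 [ 0.11 -0.18 -0.45  0.   -1.29 -1.69]
```

```bash
python3 - <<'E'
from h import *
o=down(-np.pi/2)
move_to([592,-133,214],o);dwell(.2);snap("stud1")
move_to([438,128,192],o);dwell(.2);snap("cap1")
a,b=load("stud1")[1],load("cap1")[1]
cv2.imwrite("pics/both.png",cv2.resize(np.vstack([a,b]),None,fx=.78,fy=.78))
E
```

```text
2.9833 [ 592.10896117 -132.47153121  214.02402845]
4.4 [438.5890085  127.44662236 191.91432139]
```

View pics/both.png

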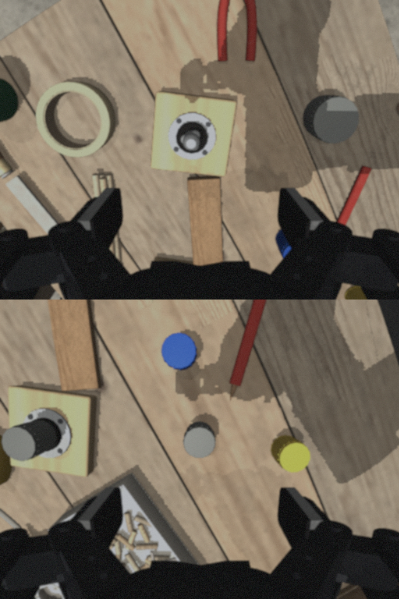

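Top half: stud tip near (244,177) in the full image. Bottom half: cap top near (256,176). Next I'll segment both and check zoomed crops.

```bash
cat >seg.py <<'E'
from h import *
def blob(name,uv,z,smax,r=60,vmin=0):
    c,im=load(name);hsv=cv2.cvtColor(cv2.medianBlur(im,3),cv2.COLOR_BGR2HSV)
    x0,y0=int(uv[0])-r,int(uv[1])-r;h=hsv[y0:y0+2*r,x0:x0+2*r]
    m=((h[...,1]<smax)&(h[...,2]>=vmin)).astype(np.uint8)
    m=cv2.morphologyEx(m,cv2.MORPH_OPEN,np.ones((3,3)))
    cs,_=cv2.findContours(m,cv2.RETR_EXTERNAL,cv2.CHAIN_APPROX_NONE)
    k=min(cs,key=lambda q:-cv2.contourArea(q))
    hull=cv2.convexHull(k)+[x0,y0]
    W=np.array([onz(c,p[0],z) for p in hull],np.float32)
    out=im.copy();cv2.polylines(out,[hull],True,(0,0,255),1)
    return cv2.minEnclosingCircle(W),cv2.fitEllipse(W),cv2.resize(out[y0:y0+2*r,x0:x0+2*r],None,fx=3.3,fy=3.3,interpolation=cv2.INTER_NEAREST)
E
python3 - <<'E'
from seg import *
A=blob("stud1",(244,177),28,45);B=blob("cap1",(256,176),42,45)
print(A[:2]);print(B[:2]);cv2.imwrite("pics/seg.png",np.hstack([A[2],B[2]]))
E
```

```text
(((613.7185668945312, -119.10615539550781), 43.60750961303711), ((614.7947998046875, -122.01502990722656), (71.09576416015625, 86.42887115478516), 128.52976989746094))
(((440.97784423828125, 128.73020935058594), 20.617427825927734), ((440.76580810546875, 129.2602081298828), (35.401981353759766, 41.47406768798828), 176.35826110839844))
```

View pics/seg.png

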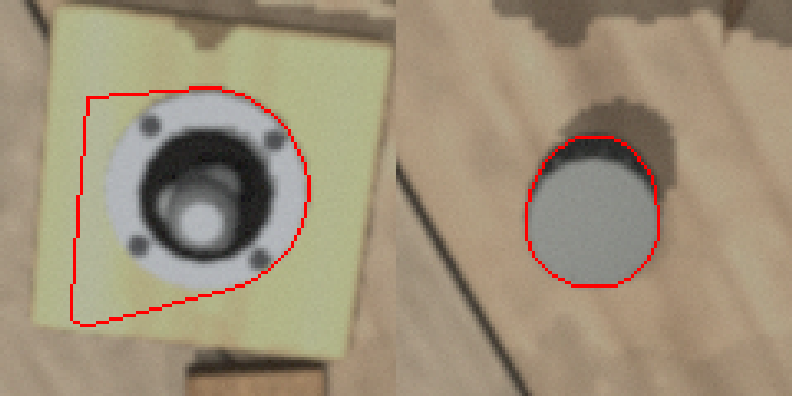

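The crops show the flange ring centred near crop (207,190), the stud tip at (201,222), and the cap's grey top with a dark side strip. I'll tighten the masks.

```bash
python3 - <<'E'
from seg import *
for v in(130,150):
  A=blob("stud1",(246,175),28,28,40,v);print(A[:2])
for v in (120,): T=blob("stud1",(245,184),64,40,9,v);print(T[:2])
for v in(80,100):
  B=blob("cap1",(256,176),42,45,40,v);print(B[:2])
c,_=load("stud1");print(onz(c,(244.9,184.3),64),onz(c,(246.7,174.6),28))
cv2.imwrite("pics/seg2.png",np.hstack([A[2],B[2]]))
E
```

```text
(((605.6045532226562, -130.2484893798828), 29.41212272644043), ((608.7365112304688, -134.4562225341797), (40.955360412597656, 56.12443161010742), 125.6662368774414))
(((626.153076171875, -129.7771453857422), 17.556982040405273), ((624.746826171875, -130.13650512695312), (17.03730583190918, 35.19146728515625), 172.2450714111328))
(((603.97705078125, -127.46746826171875), 6.609464168548584), ((603.984375, -127.43000030517578), (12.607306480407715, 13.020889282226562), 68.14905548095703))
(((441.23675537109375, 131.44029235839844), 18.258380889892578), ((441.0256652832031, 131.57699584960938), (35.19420623779297, 35.99470901489258), 52.14067459106445))
(((441.07366943359375, 131.57212829589844), 18.06765365600586), ((440.9983215332031, 131.94125366210938), (34.68788146972656, 35.561676025390625), 69.51939392089844))
[ 603.21263913 -127.20531874] [ 602.67014009 -127.91763708]
```

View pics/seg2.png

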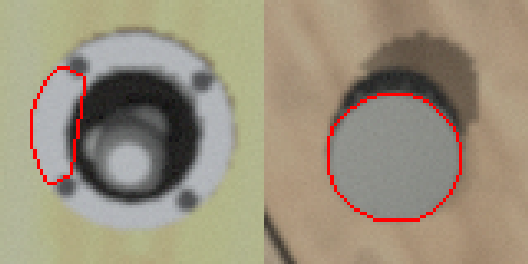

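```bash
python3 - <<'E'
from h import *
o=down(-np.pi/2)
move_gripper(.75,80)
move_to([441,131.5,80],o); dwell(.2); print(read_state()["eef_pos"])
movel([441,131.5,21],o,speed=100); dwell(.2)
move_gripper(0,80); s=read_state();print(s["t"],s["eef_pos"],s["finger_gap"],s["gripper_force"],s["force"])
movel([441,131.5,130],o,speed=120)
movel([603.3,-127.5,150],o,speed=200);dwell(.3);snap("held");s=read_state();print(s["finger_gap"],s["force"])
cv2.imwrite("pics/sc2.png",cv2.resize(read_camera("scene")[90:290,170:400,::-1],None,fx=3,fy=3))
E
```

```text
[442.39079414 132.31897213  82.0033576 ]
6.85 [441.1796043  131.59064417  21.68866167] 0.4038212826032619 79.17704846709967 [-1.62459773 -0.35484284  5.99659349]
9.8917 [ 603.24973739 -127.13691064  150.17165356]
0.4041702992245169 [-0.11992474  0.02013399  0.03387283]
```

View pics/held.png

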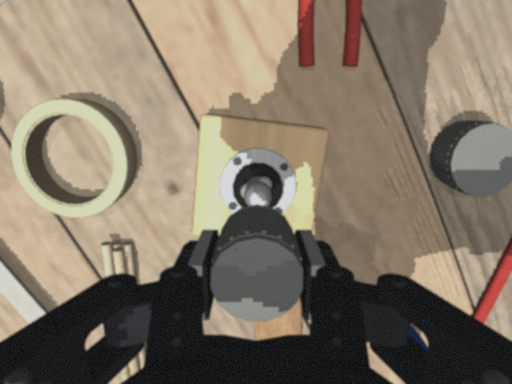

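View pics/sc2.png

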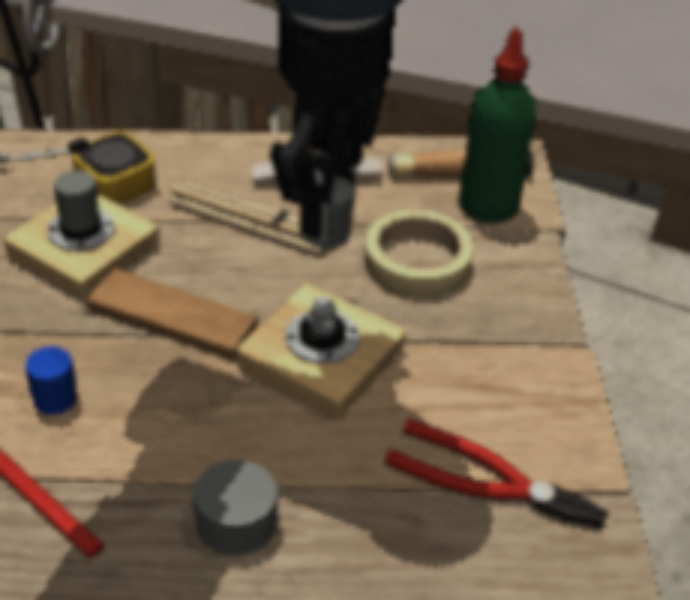

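The cap is held upright, its top centred near (257,278). The stud is ahead of it, with its tip near (258,190). I'll measure both offsets in this frame.

```bash
python3 - <<'E'
from h import *
c,im=load("held")
z=150.17+42-21.7
for p in[(257,278)]: print("cap",onz(c,p,z))
g=cv2.cvtColor(im,cv2.COLOR_BGR2HSV)
m=((g[...,2]>75)&(g[...,1]<60)).astype(np.uint8);m[:,:212]=0;m[:,301:]=0;m[:238]=0;m[335:]=0
m=cv2.morphologyEx(m,cv2.MORPH_OPEN,np.ones((5,5)))
k=max(cv2.findContours(m,0,cv2.CHAIN_APPROX_NONE)[0],key=cv2.contourArea)
W=np.array([onz(c,q[0],z) for q in k],np.float32);print(cv2.boundingRect(k),cv2.fitEllipse(W),cv2.minEnclosingCircle(W))
# flange: outer bright ring
cr=im[140:225,205:315];G=cv2.resize(cr,None,fx=4,fy=4,interpolation=cv2.INTER_CUBIC)
C=cv2.resize(im[225:335,195:320],None,fx=3.1,fy=3.1,interpolation=cv2.INTER_CUBIC)
C=C[:340];cv2.imwrite("pics/z.png",np.hstack([G,C[:340]]))
E
```

```text
cap [ 604.06974602 -128.2876689 ]
(212, 238, 89, 97) ((605.6976318359375, -124.66541290283203), (32.681060791015625, 42.48020935058594), 151.002685546875) ((607.1975708007812, -123.04682922363281), 22.374286651611328)
```

View pics/z.png

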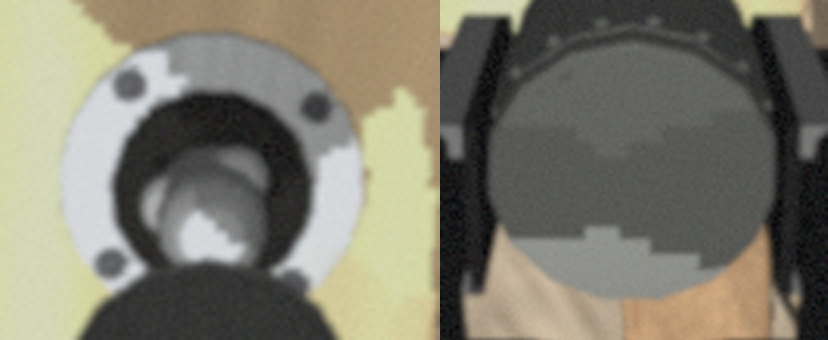

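```bash
python3 - <<'E'
from h import *
c,_=load("held")
print("cap",onz(c,(256.9,280.2),170.5),onz(c,(210.5,280),170.5),onz(c,(303.4,280),170.5))
print("flange",onz(c,(258.25,185),28),onz(c,(220.5,185),28),onz(c,(296,185),28),onz(c,(258,148),28))
print("tip",onz(c,(257,198.7),64))
E
```

```text
cap [ 604.10713732 -127.3784898 ] [ 621.50668511 -127.4155133 ] [ 586.67358139 -127.4149798 ]
flange [ 602.94624937 -128.25564924] [ 632.47925846 -128.26677674] [ 573.41258244 -128.25185287] [ 603.16369658 -157.25466215]
tip [ 603.96063117 -127.73261707]
```

```bash
python3 - <<'E'
from h import *
o=down(-np.pi/2)
def show(n):
    s=read_state();print(n,round(s["t"],2),np.round(s["eef_pos"],2),np.round(s["force"],1),round(s["finger_gap"],3))
x,y=602.8,-127.5
movel([x,y,92],o,speed=80);dwell(.3);show("hover")
print(movel([x,y,75],o,speed=25,until_force=7));dwell(.2);show("on stud")
E
```

```text
hover 11.17 [ 602.97 -127.5    92.37] [ 0.4  0.1 -0.6] 0.402
False
on stud 12.2 [ 602.92 -127.5    75.19] [-0.5 -0.1 -0.4] 0.403
```

The mouth is over the stud with no side force. Now I'll press.

```bash
python3 - <<'E'
from h import *
o=down(-np.pi/2)
x,y=602.8,-127.5
for z in (70,66,62,59,57,55.5,54.5):
    movel([x,y,z],o,speed=20);dwell(.15)
    s=read_state();print(z,round(s["t"],2),np.round(s["eef_pos"],2),np.round(s["force"],1),np.round(s["moment"],2))
    if s["force"][2]>30: break
dwell(.3);snap("pressed")
E
```

```text
70 12.75 [ 602.69 -127.59   69.99] [ 0.2 -1.3  0.2] [-0.27  0.18  0.06]
66 13.25 [ 603.19 -127.81   67.28] [-2.9  0.4  6.9] [-0.14  0.91 -0.06]
62 13.75 [ 602.24 -127.58   60.46] [  4.3  -4.4 -11.4] [-1.45 -1.21 -0.  ]
59 14.2 [ 602.72 -127.31   59.29] [-0.9 -0.8 -1.9] [-0.22  0.17  0.  ]
57 14.6 [ 603.19 -127.46   57.39] [0.2 0.4 0.9] [ 0.07 -0.08 -0.02]
55.5 15.0 [ 603.29 -127.54   56.05] [-0.6  0.7  5.5] [ 0.24 -0.02  0.02]
54.5 15.4 [ 603.3  -127.53   55.28] [-1.   1.5  6.8] [0.4  0.3  0.03]
15.7 [ 603.3026393  -127.52748913   55.30802019]
```

View pics/pressed.png

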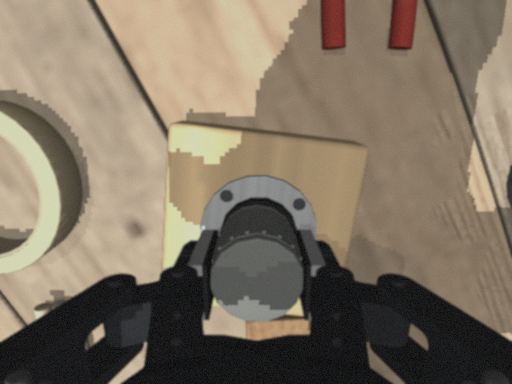

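It clicked: the force rose, reversed to -11 N, then rose again on the seal. The cap is upright and centred. I'll squeeze slightly more for margin, then hand in.

```bash
python3 - <<'E'
from h import *
movel([602.8,-127.5,53.7],down(-np.pi/2),speed=20);dwell(.5)
s=read_state();print(s["t"],s["eef_pos"],s["force"],s["gripper_force"])
if s["force"][2]>5.5: print(job_done())
E
```

```text
16.5 [ 603.29951473 -127.55265599   54.74908752] [-1.9851261   1.63682137  8.75815439] 82.34934624284506
the job is handed in; nothing more can be done
None
```

The slim cap clicked home on the bare stud, and I handed the job in at 16.5 s with the gripper still pressing it down at about 9 N, squeezing the seal an estimated 3 mm; the final verdict was not shown to me.

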